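# Isolate a shop-air branch: slide back the cover and push the red valve shut

### The job

Shut off the red air line in the grey service box on the bench: push the box's loose cover plate, which has a folded-up lip on its front edge, back along its ledges until the valve bay is fully open, then push the red lever round a quarter turn, clockwise from above, until it is fully shut. Do not lift the cover off its ledges, leave the blue and yellow levers as they are, and do not disturb the loose things around the box. Leave the cover slid back so that the shut lever can be seen.

Things in the scene. Friction and masses are not known exactly. Their poses are not given: they have to be found in the camera images.
- air_box: grey steel air service box fixed to the bench, 300 mm deep (x) by 340 wide (y); side and back walls 101 mm high, front wall 94. Origin: centre of underside, on the bench; x from its front (robot side) to its back, y to its left, z up. Two side ledges 94 mm high carry the cover; the side walls guide it, the back wall stops it. A regulator behind it at x = 192, y = 105 mm is 127 mm high.
- bay (a point): centre of the valve bay's mouth, at the height of the ledges (94 mm): box x = -75, y = 0. The bay is open on top from x = -145 to -5 mm and y = -149 to +149 mm of the box once the cover is back; behind it is a fixed deck 92 mm high. The three outlet couplers stick out of the front wall to x = -193 mm, at most 53 mm high.
- cover: loose opaque aluminium plate, 140 mm (x) by 330 (y), 4 mm thick, 0.35 to 0.7 kg, on the box's ledges, top 98 mm above the bench. Origin: centre of its underside; axes as the box's. It starts with its origin at x = -77 mm of the box, closing the bay; right back against the back wall it is at x = +75 mm (152 mm of travel). Dry friction, a few newtons.
- cover_lip (a point): centre of the front face of the cover's upright folded lip, the face to push to slide the cover back. The lip stands on the cover's front edge, 4 mm thick, 120 mm long (along y); its top is 24 mm above the plate's underside. This point lies 70 mm in front of the cover's origin and 14 mm above it.
- red_stem (a point): on the red lever's vertical turning axis, at half the height of its handle (75 mm above the bench), at x = -55 mm of the box. The three valves sit side by side 87 mm apart (box y = -95, -8, +79 mm); which colour is in which place varies.
- red_handle (a point): on the red lever's centre line, 45 mm from its turning axis, at half the handle's height. The red handle is 13 mm wide and 14 high (68 to 82 mm above the bench) and reaches from 14 to 60 mm from the axis. The space beside and below it is free down to 55 mm above the bench.
- red_lever (a joint): turn of the red lever, rad. 0 = open: in line with its pipe, pointing to the box's front (-x). It turns clockwise seen from above and is shut at its stop at 1.571, where it lies across the pipe and points to the box's left (+y). It starts at 0 to 0.3. Stiff: about 5 N on the handle moves it; it stays where it is left.
- blue_lever (a joint): turn of the blue lever, same build and values; it starts about open (0 to 0.12) and must be left so.
- yellow_lever (a joint): turn of the yellow lever, same build and values; it starts about shut (1.5 to 1.57) and must be left so.
- spray_can: loose blue spray can, 52 mm across, 160 mm high, standing to the left of the box. Origin: centre of its underside.
- fitting_pot: loose white plastic tub, open on top, 70 mm across, 50 mm high, standing to the left of the box. Origin: centre of its underside.
- screwdriver: loose screwdriver with orange handle, lying on the bench to the right of the box, roughly along the box's side. Origin: about its middle, on the bench.

How it is judged (in metres and radians):
On the way, in this order (a step that is already met when the one before it is completed fails the run):
1. the cover is slid back, still on its ledges, with the red lever not yet turned (x of cover in the frame of air_box above 0.055 m and value of joint red_lever below 0.6 rad), for 0.2 s.
2. the red lever is pushed shut with the cover slid back (x of cover in the frame of air_box above 0.055 m and value of joint red_lever above 1.45 rad), for 0.2 s.
At the end, for the whole second after the job is handed in: Cover flat on its ledges, at rest, within 20 mm of its rear stop (origin beyond x = 55 mm of the box); red lever above 1.45 rad (within 7 degrees of shut); blue below 0.25 rad, yellow above 1.35 rad; the three loose things within 20 mm of where they stood (all of step 2 and z of cover in the frame of air_box between 0.09 and 0.098 m and angle between cover's own z axis and vertical below 0.03 rad and linear speed of cover below 0.01 m/s and value of joint blue_lever below 0.25 rad and value of joint yellow_lever above 1.35 rad and distance of each of spray_can, fitting_pot, screwdriver from where it was at the start of the episode below 0.02 m); the robot touches nothing.
It fails at once if the cover is lifted off its ledges (more than 12 mm) (z of cover in the frame of air_box above 0.106 m).
It fails at once if the cover is tipped or dropped into the bay (angle between cover's own z axis and vertical above 0.12 rad).
It fails at once if the blue lever is turned (value of joint blue_lever above 0.25 rad).
It fails at once if the yellow lever is turned (value of joint yellow_lever below 1.35 rad).
It fails at once if a loose thing beside the box is moved or lifted (more than 20 mm) (distance of any of spray_can, fitting_pot, screwdriver from where it was at the start of the episode above 0.02 m).
It also fails if it takes over 48 s, if anything falls off the work surface, if the arm or the gripper's body presses on something with over 40 N, if the wrist force passes 120 N, or if a joint passes its speed limit or range.

### The arm

A 7-joint arm with a two-finger parallel gripper is mounted at the origin on the work surface. World frame = base frame: x ahead of the robot, y to its left, z up, the work surface at z = 0. Lengths are in mm, angles in rad, forces in N, time in s.
With the tool pointing down it reaches from about 400 to 875 mm from the base axis. Payload 4.4 kg.
Tool frame: the origin (TCP) lies midway between the tips of the shut fingers; the grasp point (between the pads) lies 19 mm behind it; z points along the fingers, y is the direction in which the jaws open and shut (so a half turn about z gives the same grasp; the last joint's range is limited). The gripper opens to 85 mm and grips with 20 to 120 N. Pads are 22 mm wide; open, the fingers measure 114 mm over their backs; the gripper's body (76 mm by 85 mm) begins 54 mm behind the grasp point. The pads swing forward as they close: fully open they stand 13 mm farther back than shut.
Start: joints at [1.152, 0.628, 0.038, 1.517, -0.027, 0.996, -0.02], TCP at [224.62, -609.97, 231.313] pointing down, gripper open.
Joint ranges: [-3.06, 3.06], [-0.37, 2.12], [-1.25, 1.32], [0.18, 2.47], [-1.1, 4.24], [0.23, 1.98], [-2.94, 2.94]. Speed limits (rad/s): [2.57, 2.57, 3.14, 3.14, 3.14, 3.14, 3.14].

### API

Orientations are given as [roll, pitch, yaw] about the fixed x, y, z axes, in that order (R = Rz(yaw) Ry(pitch) Rx(roll)).
In Python, from cell import ctrl, vision gives the robot as it stands.
- The arm moves only by the tool play_rows, never from a script. Its arguments are lists of equal length, an entry for each row: "slide": the shift along the tool's x, y, z in mm, a list of three; "turn": the turn about the tool's z in rad; "fingers": the opening, from 0 (shut) to 1 (fully open). A call has 1 to 5 rows; each row is the pose to reach, as a shift and turn from the pose measured when the call began, along the tool's axes at that moment; what a row does not reach only later rows make up. A row lasts 1/8 s, in which the tool goes at most 62.5 mm and 10.7 degrees, less where a joint would pass 70% of its speed; a pose out of reach is approached as far as the arm can. A call with a gripper value outside its range is refused whole. The fingers move at their own pace and stop on an object; the grip force is fixed at half the most. Time passes only in rows, so rows that repeat a pose let the fingers close. It gives the time, the measured TCP pose, the force and the opening at its end, in the units of the state.
- ctrl.read_state(): the state, without advancing time (a new reading comes with each control period).
- vision.get_image(name): name is "scene" or "side" or "wrist"; returns (picture, depth): 400x640x3 uint8, blue, green, red; 400x640 float32, mm along the optical axis (not along the pixel's ray), 0 where there is no reading.
- vision.camera_params(name): a dict with "fx", "fy", "cx", "cy" (pixels), "position" and "rotation" of the camera in the world. Camera axes: x right, y up, looking along -z (the intrinsics and any distortion apply to the point x, -y, -z); pixel columns grow to the right and rows downward; lengths in mm; the calibration is good to about 2 mm. A picture is of the moment at which its call begins: read the wrist's pose just before it. camera_params takes no time and is no camera call; for the wrist camera it gives the pose at the moment of the call.
- ctrl.finish_job(): hands the job in, once; it reports no verdict.
The state is a dict: "clock": time; "qpos": joint angles; "qd": joint speeds; "tau": joint torques, N m; "eef_pos": TCP position; "tool_rot": TCP orientation; "force": force on the tool from outside, world axes, zero at the start; "torque": the same for the moment, N m; "width": finger opening in mm.
Only numpy, scipy, OpenCV 4.12 (cv2) and the standard library are available. Lean on these libraries where they do the work, as an engineer would, in place of code of your own. Each camera call takes 0.05 s, during which the arm holds its last target.

## Working session

There is one attempt and no reset: what is moved stays moved. The work goes in short steps, Python scripts to look and compute and a tool call to move; the robot and the scene stay as the last step left them, time stands still between calls to the robot, and variables do not carry over. Pictures are saved under pics/ and viewed, and the job is handed in when it is done.

Besides the shell and the picture viewer there is one more tool, called after "Request:" by a JSON object that holds its "api" and its "payload". play_rows: Moves the arm, as the interface text tells. Its arguments: {"type":"object","properties":{"slide":{"type":"array"},"turn":{"type":"array"},"fingers":{"type":"array"}},"required":["slide","turn","fingers"]}

```bash
ls; mkdir -p pics; python3 - <<'E'
from cell import ctrl, vision
import cv2
s=ctrl.read_state(); print(s)
for n in ("scene","side"):
    p,d=vision.get_image(n); cv2.imwrite(f"pics/{n}0.png",p)
    import numpy as np; np.save(f"pics/{n}0d.npy",d); print(n,vision.camera_params(n))
E
```

```text
pics
{'clock': 0.0, 'qpos': array([ 1.15217479,  0.62933776,  0.03841631,  1.51836579, -0.02695996,
        0.99629747, -0.02001079]), 'qd': array([ 0.00117566, -0.00048205, -0.00134358,  0.00035626,  0.00100394,
       -0.00062065,  0.00043318]), 'tau': array([-9.72003090e-05, -5.63412631e+01,  1.22613665e+00, -1.93448675e+01,
        1.10319545e-02,  1.06457365e-02,  1.38419759e-05]), 'eef_pos': array([ 224.42052846, -609.3651111 ,  230.39475907]), 'tool_rot': array([-3.13970212e+00,  4.30272933e-05,  3.52853370e-01]), 'force': array([ 0.63647197, -0.26152368,  0.53008974]), 'torque': array([-0.05120705, -0.03667333, -0.01740419]), 'width': 85.1180692860999}
scene {'fx': 391.40482065842264, 'fy': 391.40482065842264, 'cx': 311.2773461877176, 'cy': 192.7977104630843, 'position': array([1166.763414  , -364.80834068,  796.54642307]), 'rotation': array([ 0.77993448, -0.00820914,  0.93595363])}
side {'fx': 401.702271108892, 'fy': 401.702271108892, 'cx': 317.26585360931506, 'cy': 198.05111030881298, 'position': array([ 400.28949937, -505.135835  ,  835.6444482 ]), 'rotation': array([ 0.682959  ,  0.0054274 , -0.38746314])}
```

View pics/scene0.png

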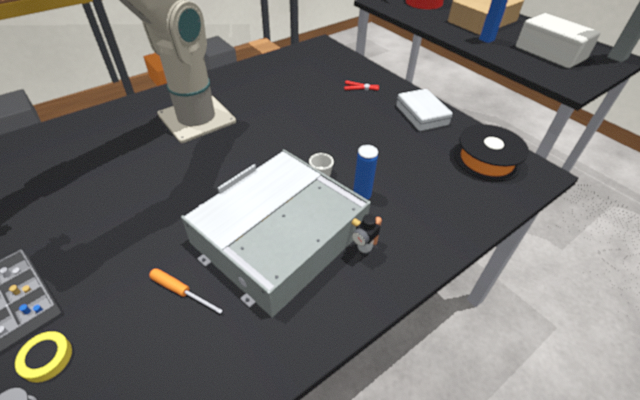

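View pics/side0.png

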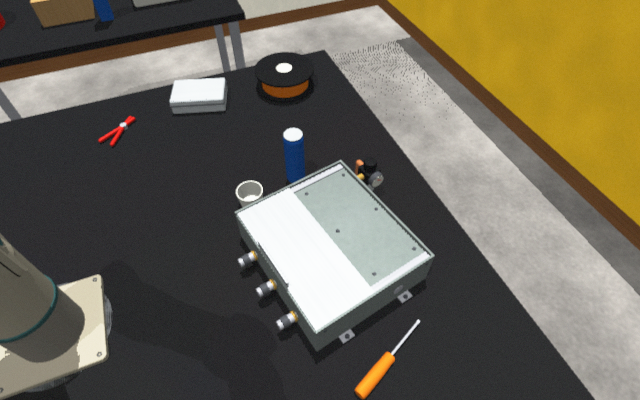

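The scene camera shows the box at about (185–370, 150–305), with the white cover on the robot side and its lip near (237,178). The side camera shows the box at (237–432, 160–345), with the couplers at its front. Next I measure the box pose from depth.

```bash
cat > h.py <<'E'
import numpy as np, cv2
from scipy.spatial.transform import Rotation as R
def rot(c):
    r=np.array(c["rotation"]); return r if r.shape==(3,3) else R.from_euler('xyz',r).as_matrix()
def cloud(d,c):
    v,u=np.mgrid[0:400,0:640].astype(float)
    P=np.stack([(u-c['cx'])/c['fx']*d,-(v-c['cy'])/c['fy']*d,-d],-1)
    return P@rot(c).T+c['position']
def project(P,c):
    q=(np.asarray(P)-c['position'])@rot(c); return np.stack([c['cx']+c['fx']*q[...,0]/-q[...,2],c['cy']-c['fy']*q[...,1]/-q[...,2]],-1)
def b2w(p,b): # b=(x,y,yaw)
    p=np.asarray(p,float);c,s=np.cos(b[2]),np.sin(b[2])
    return np.stack([b[0]+c*p[...,0]-s*p[...,1],b[1]+s*p[...,0]+c*p[...,1],p[...,2]],-1)
E
python3 - <<'E'
from h import *
from cell import vision
for n in("scene","side"):
    c=vision.camera_params(n); d=np.load(f"pics/{n}0d.npy"); W=cloud(d,c)
    ok=(d>0)
    # table
    t=ok&(abs(W[...,2])<25)&(np.hypot(W[...,0]-700,W[...,1]+350)<450); print(n,"table z med",np.median(W[t][:,2]))
    m=ok&(W[...,2]>85)&(W[...,2]<106)&(W[...,0]>250)
    k,lab,st,_=cv2.connectedComponentsWithStats(m.astype(np.uint8)); i=1+st[1:,4].argmax()
    p=W[lab==i]; print(st[i],np.median(p[:,2])); r=cv2.minAreaRect(p[:,:2].astype(np.float32)); print(r, cv2.boxPoints(r))
E
```

```text
scene table z med 0.44232154897872533
[  181   150   201   147 14243] 94.89154543449467
((643.0209350585938, -43.993011474609375), (362.6927185058594, 344.6022644042969), 11.062792778015137) [[ 431.98248   90.30875]
 [ 498.10638 -247.88995]
 [ 854.0594  -178.29477]
 [ 787.9355   159.90393]]
side table z med 0.7338923174656884
[  235   160   200   178 18657] 96.88090894963864
((640.9494018554688, -46.83416748046875), (361.6728820800781, 342.7862854003906), 11.394862174987793) [[ 429.81537   85.45288]
 [ 497.5395  -250.57672]
 [ 852.08344 -179.12122]
 [ 784.3593   156.90839]]
```

```bash
python3 - <<'E'
from h import *
from cell import vision
from scipy.optimize import minimize
for n in("scene","side"):
    c=vision.camera_params(n); d=np.load(f"pics/{n}0d.npy"); W=cloud(d,c)
    m=(d>0)&(W[...,2]>88)&(W[...,2]<106)&(W[...,0]>250)
    m=cv2.morphologyEx(m.astype(np.uint8),cv2.MORPH_OPEN,np.ones((7,7)))
    k,lab,st,_=cv2.connectedComponentsWithStats(m); i=1+st[1:,4].argmax()
    p=W[lab==i][:,:2]
    r=cv2.minAreaRect(p.astype(np.float32)); print(n,r)
    # image-based: overlay predicted corners
    b=(r[0][0],r[0][1],np.radians(r[2])); im=cv2.imread(f"pics/{n}0.png")
    im=cv2.resize(im,None,fx=4,fy=4,interpolation=cv2.INTER_CUBIC)
    for rect in ([(-150,-170,101),(150,-170,101),(150,170,101),(-150,170,101)],[(-147,-165,98),(-7,-165,98),(-7,165,98),(-147,165,98)],[(-147,-60,118),(-147,60,118),(-147,60,98),(-147,-60,98)]):
        q=project(b2w(rect,b),c)*4+2
        cv2.polylines(im,[q.round().astype(int)],True,(0,0,255),1)
    x,y,w,h=[4*v for v in st[i][:4]]; 
    cr=im[max(0,y-60):y+h+60,max(0,x-40):x+w+60]; cr=cr[:600*10]; f=min(800/cr.shape[1],600/cr.shape[0]); cv2.imwrite(f"pics/ov_{n}.png",cv2.resize(cr,None,fx=f,fy=f,interpolation=cv2.INTER_AREA))
E
```

```text
scene ((615.06103515625, -49.670989990234375), (302.9581298828125, 342.52178955078125), 11.431879997253418)
side ((633.605224609375, -48.31431579589844), (346.3173828125, 342.7862854003906), 11.394862174987793)
```

View pics/ov_side.png

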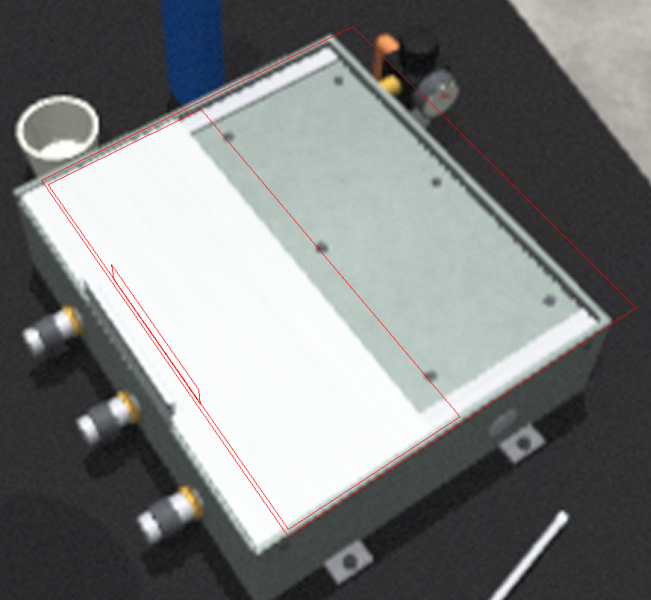

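View pics/ov_scene.png

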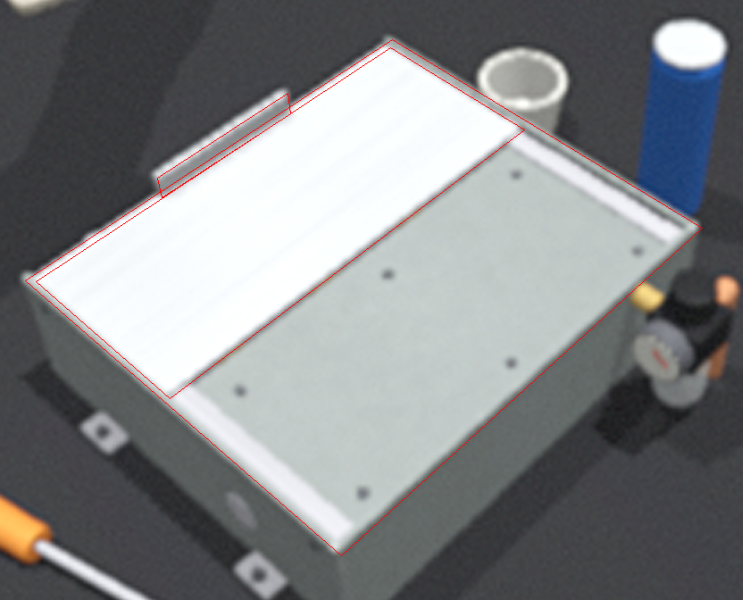

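```bash
cat >> h.py <<'E'
B=(615.,-49.7,0.1995)
def togo(box_xyz,yaw=B[2]):
    from cell import ctrl
    s=ctrl.read_state(); p=b2w(box_xyz,B); M=R.from_euler('xyz',s['tool_rot']).as_matrix()
    dt=s['tool_rot'][2]-yaw
    return p.round(1),(M.T@(p-s['eef_pos'])).round(1),round(float((dt+np.pi)%(2*np.pi)-np.pi),3)
def inbox():
    from cell import ctrl
    s=ctrl.read_state(); d=s['eef_pos']-np.array([B[0],B[1],0]); c,n=np.cos(B[2]),np.sin(B[2])
    return np.array([c*d[0]+n*d[1],-n*d[0]+c*d[1],d[2]]).round(1),s['clock'],s['force'].round(1),s['tool_rot'].round(3)
E
python3 - <<'E'
from h import *
from cell import vision
c=vision.camera_params("side"); im=cv2.resize(cv2.imread("pics/side0.png"),None,fx=4,fy=4,interpolation=cv2.INTER_CUBIC)
for rect in ([(-150,-170,101),(150,-170,101),(150,170,101),(-150,170,101)],[(-147,-165,98),(-7,-165,98),(-7,165,98),(-147,165,98)],[(-147,-60,118),(-147,60,118),(-147,60,98),(-147,-60,98)]):
    cv2.polylines(im,[(project(b2w(rect,B),c)*4+2).round().astype(int)],True,(0,0,255),1)
cv2.imwrite("pics/ov2.png",cv2.resize(im[600:1400,900:1760],None,fx=.74,fy=.74,interpolation=cv2.INTER_AREA))
print(inbox(),togo((-185,0,160)),togo((-185,0,103)))
E
```

```text
(array([-493.7, -471.2,  230.5]), 0.1, array([ 0.9, -0.6, -0.2]), array([-3.14 ,  0.   ,  0.353])) (array([433.7, -86.4, 160. ]), array([ 377.1, -418.4,   71.2]), 0.153) (array([433.7, -86.4, 103. ]), array([ 377.1, -418.3,  128.2]), 0.153)
```

View pics/ov2.png

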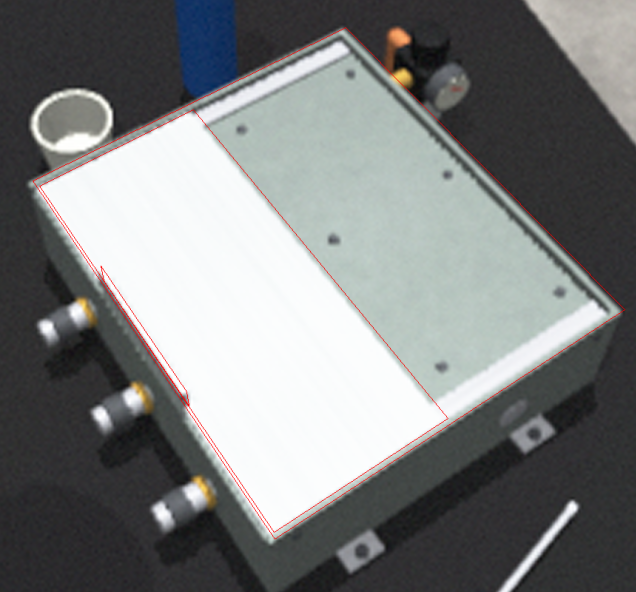

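The pose fits both views to about 2–3 mm, at box (615, -49.7, yaw 0.1995). I'll move to the front of the lip with the fingers shut.

Request:
{"api": "play_rows", "payload": {"slide": [[35,-40,0],[75,-80,0],[115,-125,5],[155,-170,10],[195,-215,20]], "turn": [0.03,0.06,0.09,0.12,0.153], "fingers": [0,0,0,0,0]}}

```text
clock: 0.72
eef_pos: [333.8, -338.5, 210.8]
tool_rot: [-3.14, -0.0, 0.199]
force: [0.6, -0.6, -0.2]
width: -0.1
```

```bash
python3 -c "
from h import *
print(inbox(),togo((-185,0,160)))"
```

```text
(array([-332.9, -227.4,  210.8]), 0.725, array([ 0.6, -0.6, -0.2]), array([-3.14 , -0.   ,  0.199])) (array([433.7, -86.4, 160. ]), array([ 147.6, -227.4,   51.1]), -0.001)
```

Request:
{"api": "play_rows", "payload": {"slide": [[35,-55,10],[70,-110,20],[105,-165,35],[140,-220,50],[148,-227,75]], "turn": [0,0,0,0,0], "fingers": [0,0,0,0,0]}}

```text
clock: 1.35
eef_pos: [435.9, -83.1, 136.2]
tool_rot: [-3.14, -0.003, 0.204]
force: [0.4, -0.5, 0.0]
width: 0.2
```

```bash
python3 -c "
from h import *
print(inbox(),togo((-175,0,104)))"
```

```text
(array([-182.1,    2.8,  136.2]), 1.35, array([ 0.4, -0.5,  0. ]), array([-3.14e+00, -3.00e-03,  2.04e-01])) (array([443.5, -84.4, 104. ]), array([ 7. ,  2.8, 32.2]), 0.004)
```

Request:
{"api": "play_rows", "payload": {"slide": [[0,3,16],[0,3,32],[0,3,32],[6,3,32]], "turn": [0,0.004,0.004,0.004], "fingers": [0,0,0,0]}}

```text
clock: 1.85
eef_pos: [442.4, -84.9, 104.5]
tool_rot: [-3.14, -0.003, 0.199]
force: [0.9, -1.0, 0.2]
width: -0.1
```

```bash
python3 -c "
from h import *
from cell import vision
print(inbox())
p,d=vision.get_image('scene'); cv2.imwrite('pics/s1.png',cv2.resize(p[100:350,120:440],None,fx=2.4,fy=2.4))
p,d=vision.get_image('side'); cv2.imwrite('pics/s1b.png',cv2.resize(p[100:350,150:470],None,fx=2.4,fy=2.4))
"
```

```text
(array([-176.1,   -0.3,  104.5]), 1.85, array([ 0.9, -1. ,  0.2]), array([-3.14e+00, -3.00e-03,  1.99e-01]))
```

View pics/s1b.png

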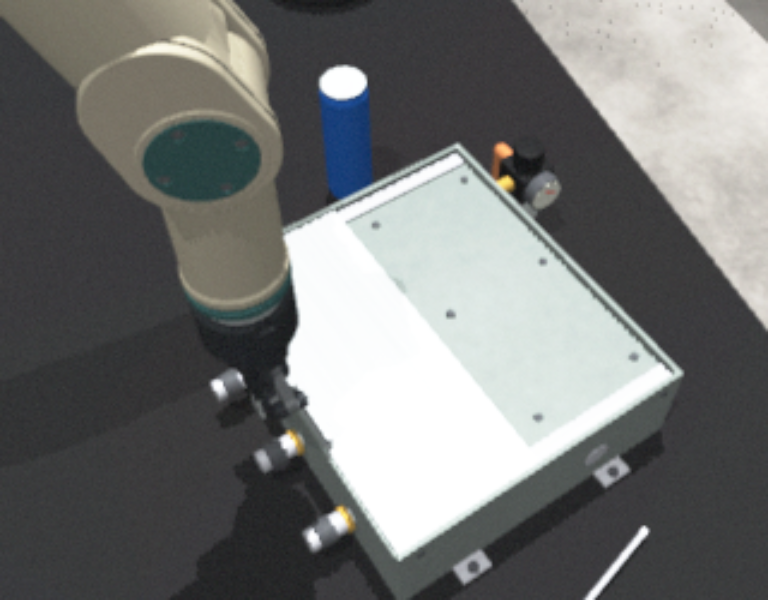

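View pics/s1.png

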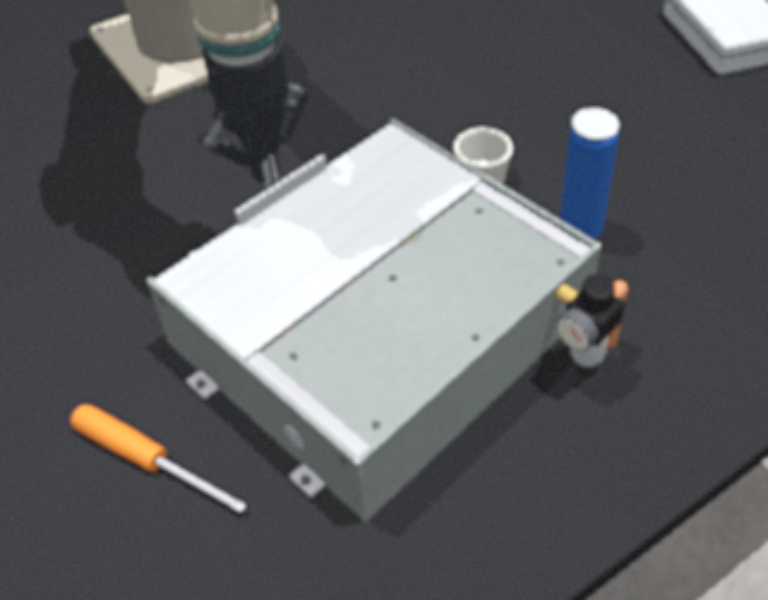

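The shut fingers stand in front of the lip's middle, near (270,175) in the scene crop, with clearance. Pushing now.

Request:
{"api": "play_rows", "payload": {"slide": [[8,0,0],[16,0,0],[25,0,0],[35,0,0],[46,0,0]], "turn": [0,0,0,0,0], "fingers": [0,0,0,0,0]}}

```text
clock: 2.58
eef_pos: [488.5, -75.8, 105.0]
tool_rot: [-3.141, -0.004, 0.199]
force: [-1.9, -0.9, -1.4]
width: 0.1
```

```bash
python3 -c "
from h import *
print(inbox(),togo((-10,0,104)))"
```

```text
(array([-129.2,   -0.5,  105. ]), 2.575, array([-1.9, -0.9, -1.4]), array([-3.141, -0.004,  0.199])) (array([605.2, -51.7, 104. ]), array([119.2,  -0.5,   1.4]), -0.0)
```

Contact has been made at about 2.5–3 N. Continuing the push.

Request:
{"api": "play_rows", "payload": {"slide": [[14,0,1],[28,0,1],[42,0,1],[56,0,1],[70,0,1]], "turn": [0,0,0,0,0], "fingers": [0,0,0,0,0]}}

```text
clock: 3.2
eef_pos: [558.2, -61.6, 104.1]
tool_rot: [-3.14, -0.004, 0.2]
force: [-1.8, -1.2, -1.8]
width: -0.2
```

```bash
python3 -c "
from h import *
print(inbox(),togo((-10,0,104)))
from cell import vision
p,d=vision.get_image('side'); cv2.imwrite('pics/s2b.png',cv2.resize(p[100:350,150:470],None,fx=2.4,fy=2.4))
"
```

```text
(array([-58. ,  -0.4, 104.1]), 3.2, array([-1.8, -1.2, -1.8]), array([-3.14 , -0.004,  0.2  ])) (array([605.2, -51.7, 104. ]), array([48. , -0.4,  0.3]), 0.0)
```

View pics/s2b.png

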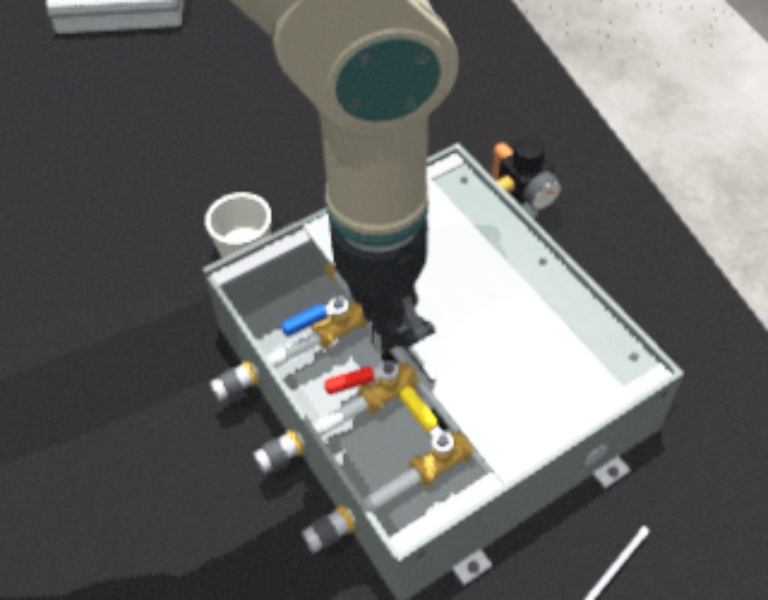

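The cover is sliding squarely. Red is in the middle (y=-8), blue is on the left and yellow on the right, shut. I'll keep pushing gently to the stop.

Request:
{"api": "play_rows", "payload": {"slide": [[12,0,0],[24,0,0],[34,0,0],[42,0,0],[46,0,0]], "turn": [0,0,0,0,0], "fingers": [0,0,0,0,0]}}

```text
clock: 3.88
eef_pos: [605.1, -51.9, 104.6]
tool_rot: [-3.141, -0.005, 0.2]
force: [-7.9, -2.1, 5.4]
width: 0.0
```

```bash
python3 -c "
from h import *
print(inbox())
from cell import vision
for n in ('side','scene'):
  p,d=vision.get_image(n); c=vision.camera_params(n)
  p=cv2.resize(p,None,fx=3,fy=3,interpolation=cv2.INTER_CUBIC)
  for X in (55,75):
    q=[(X-70,-165,98),(X+70,-165,98),(X+70,165,98),(X-70,165,98)]
    cv2.polylines(p,[(project(b2w(q,B),c)*3+1).round().astype(int)],True,(0,0,255) if X==75 else (0,255,0),1)
  cv2.imwrite(f'pics/s3{n}.png',(p[430:1030,600:1400] if n=='side' else p[400:1000,480:1220]))
"
```

```text
(array([-10.1,  -0.2, 104.6]), 3.875, array([-7.9, -2.1,  5.4]), array([-3.141, -0.005,  0.2  ]))
```

View pics/s3side.png

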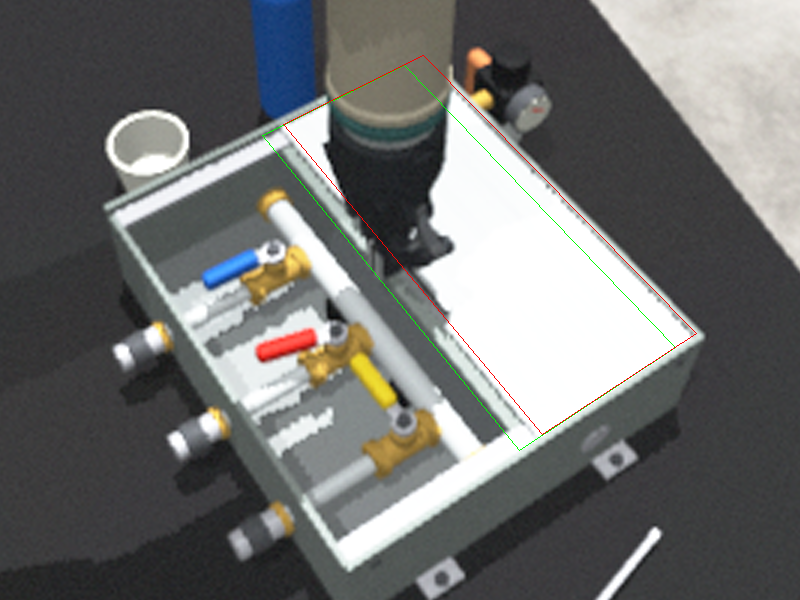

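View pics/s3scene.png

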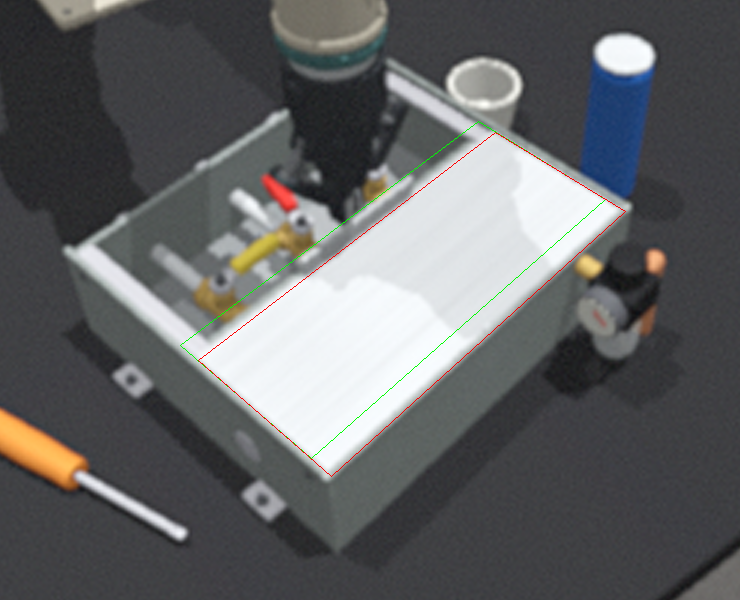

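The cover is at its rear stop: its rear edge sits on the predicted line and the push force rose to about 8 N. I'll back off and look at the levers.

Request:
{"api": "play_rows", "payload": {"slide": [[-20,0,0],[-50,10,-10],[-90,37,-20],[-90,37,-20]], "turn": [0,0,0,0], "fingers": [0,0,0,0]}}

```text
clock: 4.47
eef_pos: [523.2, -109.7, 125.4]
tool_rot: [3.14, -0.007, 0.195]
force: [0.8, 0.5, -0.6]
width: 0.4
```

```bash
python3 -c "
from h import *
print(inbox())
from cell import vision
for n in ('side','scene'):
  p,d=vision.get_image(n); c=vision.camera_params(n); W=cloud(d,c)
  h=cv2.cvtColor(p,cv2.COLOR_BGR2HSV)
  x=W-np.array([B[0],B[1],0]); cc,s=np.cos(B[2]),np.sin(B[2]); X=cc*x[...,0]+s*x[...,1]; Y=-s*x[...,0]+cc*x[...,1]
  reg=(X>-160)&(X<0)&(abs(Y)<140)&(W[...,2]>55)&(W[...,2]<100)&(h[...,1]>140)
  for nm,lo,hi in (('red',-8,8),('blue',100,125),('yel',22,32)):
    H=h[...,0].astype(int); H=np.where(H>170,H-180,H)
    m=reg&(H>=lo)&(H<=hi)
    if m.sum()<8: print(n,nm,m.sum()); continue
    P=np.stack([X[m],Y[m]],-1); z=W[m][:,2]; (vx,vy,x0,y0)=cv2.fitLine(P.astype(np.float32),cv2.DIST_HUBER,0,.01,.01).ravel()
    print(n,nm,m.sum(),'mean',P.mean(0).round(1),'z',np.median(z).round(1),'dir deg',np.degrees(np.arctan2(vy,-vx)).round(1),'ext',P.min(0).round(1),P.max(0).round(1))
  p=cv2.resize(p,None,fx=3,fy=3,interpolation=cv2.INTER_CUBIC)
  cv2.imwrite(f'pics/s4{n}.png',(p[430:1030,600:1400] if n=='side' else p[400:1000,480:1220]))
"
```

```text
(array([-101.9,  -40.6,  125.4]), 4.475, array([ 0.8,  0.5, -0.6]), array([ 3.14 , -0.007,  0.195]))
side red 56 mean [-106.3   -0.4] z 81.6 dir deg -176.4 ext [-117.7   -7.4] [-94.1   8.3]
side blue 67 mean [-104.6   76.3] z 81.7 dir deg -178.4 ext [-118.7   70.8] [-90.9  84.5]
side yel 120 mean [-60.6 -62.7] z 81.8 dir deg -93.9 ext [-78.2 -98.7] [-36.9 -41.4]
scene red 66 mean [-93.6  -1.4] z 82.0 dir deg -164.2 ext [-113.8  -10.3] [-72.2   8.6]
scene blue 68 mean [-93.6  78.1] z 80.9 dir deg 177.8 ext [-115.    71.8] [-71.9  85.2]
scene yel 86 mean [-55.5 -59.6] z 81.1 dir deg 92.9 ext [-63. -81.] [-50.3 -36.2]
```

View pics/s4side.png

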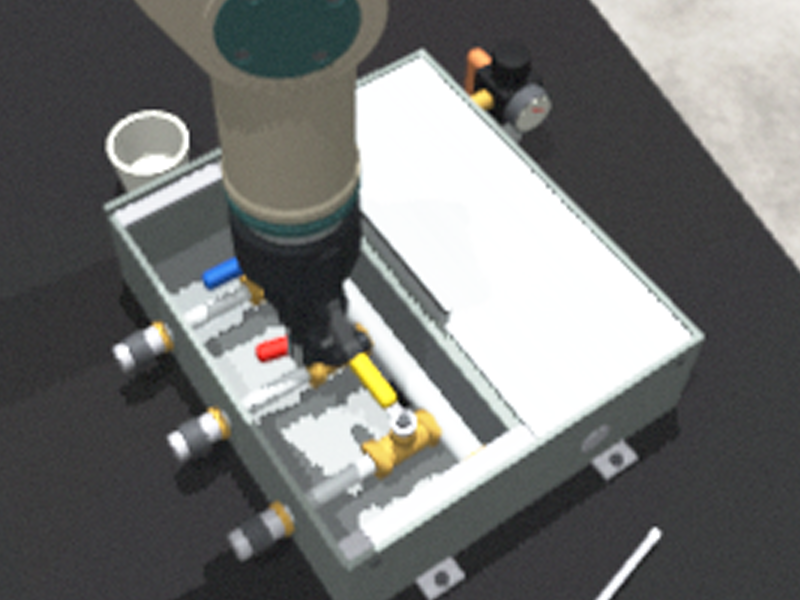

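View pics/s4scene.png

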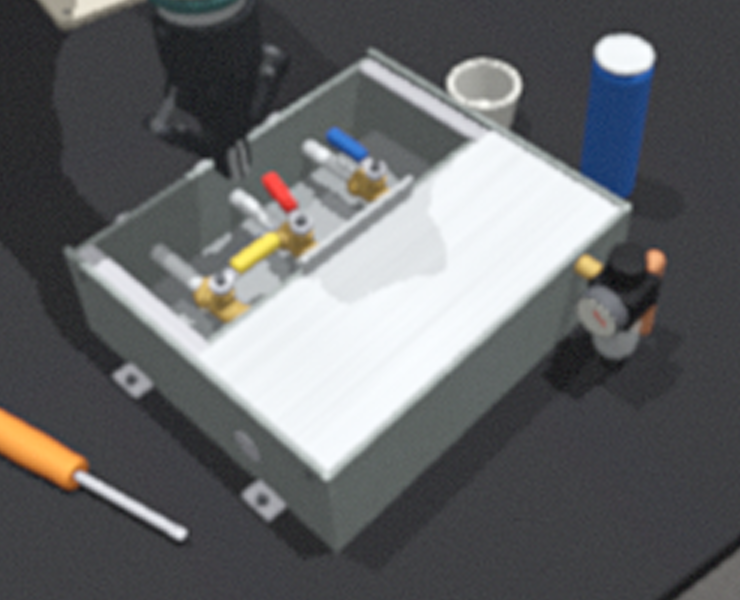

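Red is about 0.2–0.28 rad, leaning to +y. The finger at box (-102,-41) is clear of the handles on red's right side. I'll lower into the bay to z≈66.

Request:
{"api": "play_rows", "payload": {"slide": [[1,-2,20],[1,-2,40],[1,-2,55],[1,-2,59],[1,-2,59]], "turn": [0,0,0,0,0], "fingers": [0,0,0,0,0]}}

```text
clock: 5.2
eef_pos: [527.3, -103.7, 65.8]
tool_rot: [-3.141, -0.009, 0.2]
force: [-1.6, 0.4, 0.1]
width: 0.3
```

```bash
python3 -c "
from h import *
print(inbox())
S=np.array([-55,-8])
for q in (0.2,.5,.8,1.1,1.35,1.5,1.571):
  r=45-10*q/1.571
  u=np.array([-np.cos(q),np.sin(q)]);t=np.array([np.sin(q),np.cos(q)])
  P=S+r*u-t*(6.5+13*np.sin(q)+14*np.cos(q)); print(q,P.round(1),togo((*P,66)))
"
```

```text
(array([-96.7, -35.5,  65.8]), 5.2, array([-1.6,  0.4,  0.1]), array([-3.141, -0.009,  0.2  ]))
0.2 [-102.4  -21.7] (array([518.9, -91.2,  66. ]), array([ -5.7, -13.9,  -0.2]), 0.0)
0.5 [-103.7   -9.9] (array([515.3, -80. ,  66. ]), array([ -7. , -25.6,  -0.2]), 0.0)
0.8 [-101.2    2.8] (array([515.3, -67. ,  66. ]), array([ -4.4, -38.3,  -0.2]), 0.0)
1.1 [-94.   14.8] (array([519.9, -53.8,  66. ]), array([  2.7, -50.3,  -0.1]), 0.0)
1.35 [-84.7  22.6] (array([527.5, -44.3,  66. ]), array([ 12. , -58.2,  -0.1]), 0.0)
1.5 [-77.9  25.9] (array([533.5, -39.7,  66. ]), array([ 18.8, -61.4,   0. ]), 0.0)
1.571 [-74.5  27. ] (array([536.6, -38. ,  66. ]), array([ 22.2, -62.5,   0. ]), 0.0)
```

Following the arc, first half.

Request:
{"api": "play_rows", "payload": {"slide": [[-4,-8,0],[-6,-16,0],[-7,-24,0],[-6,-32,0],[-4,-39,0]], "turn": [0,0,0,0,0], "fingers": [0,0,0,0,0]}}

```text
clock: 5.82
eef_pos: [516.4, -68.6, 66.5]
tool_rot: [3.138, -0.011, 0.198]
force: [0.7, -7.7, -0.7]
width: 0.3
```

```bash
python3 -c "
from h import *
print(inbox())
for P in ((-94,14.8),(-84.7,22.6),(-78,26),(-74.5,27),(-70,27)): print(togo((*P,66))[1])
from cell import vision
p,d=vision.get_image('scene')
p=cv2.resize(p,None,fx=3,fy=3,interpolation=cv2.INTER_CUBIC)
cv2.imwrite('pics/s5.png',p[400:1000,480:1220])
"
```

```text
(array([-100.3,    1. ,   66.5]), 5.825, array([ 0.7, -7.7, -0.7]), array([ 3.138, -0.011,  0.198]))
[  6.3 -13.8   0.5]
[ 15.6 -21.6   0.6]
[ 22.3 -25.    0.7]
[ 25.8 -26.    0.7]
[ 30.3 -26.    0.7]
```

View pics/s5.png

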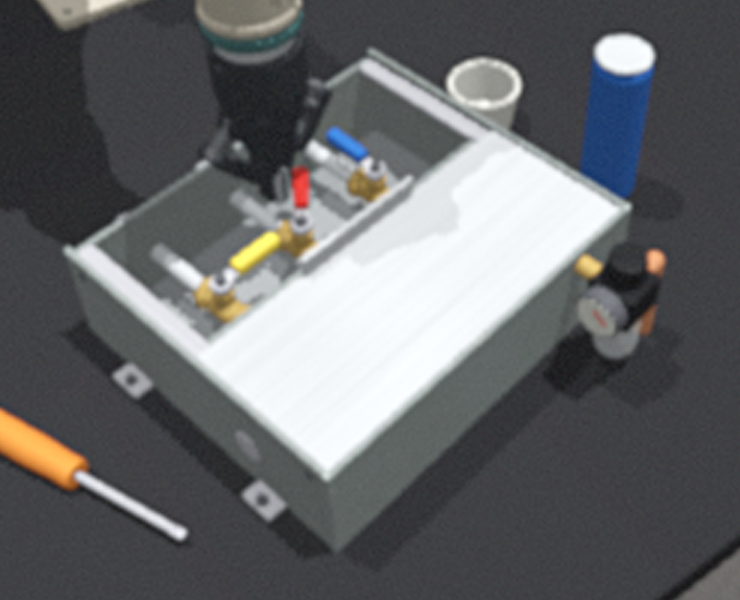

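The red lever is turning with the finger at about 7.7 N, and blue and yellow are untouched. Second half of the arc:

Request:
{"api": "play_rows", "payload": {"slide": [[3,-8,0],[8,-16,0],[14,-21,0],[21,-25,0],[26,-26,0]], "turn": [0,0,0,0,0], "fingers": [0,0,0,0,0]}}

```text
clock: 6.5
eef_pos: [533.5, -37.7, 66.2]
tool_rot: [3.139, -0.005, 0.198]
force: [-5.1, -4.5, 0.2]
width: 0.5
```

```bash
python3 -c "
from h import *
print(inbox())
from cell import vision
for n in ('scene','side'):
  p,d=vision.get_image(n)
  p=cv2.resize(p,None,fx=3,fy=3,interpolation=cv2.INTER_CUBIC)
  cv2.imwrite(f'pics/s6{n}.png',(p[430:1030,600:1400] if n=='side' else p[400:1000,480:1220]))
"
```

```text
(array([-77.5,  27.9,  66.2]), 6.5, array([-5.1, -4.5,  0.2]), array([ 3.139, -0.005,  0.198]))
```

View pics/s6scene.png

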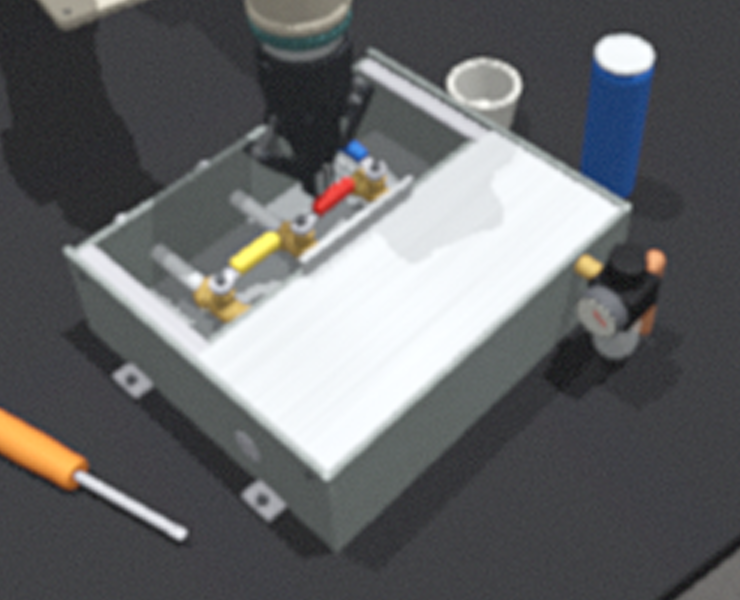

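Red is now almost parallel to yellow. I'll press on gently until the force rises at the stop.

Request:
{"api": "play_rows", "payload": {"slide": [[3,1,0],[5,1,0],[7,1,0],[8,1,0],[8,1,0]], "turn": [0,0,0,0,0], "fingers": [0,0,0,0,0]}}

```text
clock: 7.22
eef_pos: [534.4, -37.0, 65.8]
tool_rot: [-3.141, 0.008, 0.198]
force: [-14.5, -3.6, 9.4]
width: -0.0
```

```bash
python3 -c "
from h import *
print(inbox())"
```

```text
(array([-76.5,  28.4,  65.8]), 7.225, array([-14.5,  -3.6,   9.4]), array([-3.141,  0.008,  0.198]))
```

The push stalled at 15 N, so the lever is at its stop. I'll back off, rise clear and check.

Request:
{"api": "play_rows", "payload": {"slide": [[-8,0,0],[-16,3,0],[-16,3,-40],[-20,3,-100],[-60,30,-150]], "turn": [0,0,0,0,0], "fingers": [0,0,0,0,0]}}

```text
clock: 7.85
eef_pos: [489.2, -72.7, 213.8]
tool_rot: [3.142, 0.002, 0.203]
force: [0.5, -1.7, 0.9]
width: 0.0
```

Request:
{"api": "play_rows", "payload": {"slide": [[-40,50,-10],[-60,100,-20],[-60,160,-20],[-60,210,-20],[-60,210,-20]], "turn": [0,0,0,0,0], "fingers": [0,0,0,0,0]}}

```text
clock: 8.48
eef_pos: [472.9, -295.6, 234.1]
tool_rot: [3.137, 0.0, 0.197]
force: [-0.0, 0.8, 0.0]
width: 0.1
```

```bash
python3 -c "
from h import *
print(inbox())
from cell import vision
for n in ('side','scene'):
  p,d=vision.get_image(n); c=vision.camera_params(n); W=cloud(d,c)
  h=cv2.cvtColor(p,cv2.COLOR_BGR2HSV)
  x=W-np.array([B[0],B[1],0]); cc,s=np.cos(B[2]),np.sin(B[2]); X=cc*x[...,0]+s*x[...,1]; Y=-s*x[...,0]+cc*x[...,1]
  reg=(X>-160)&(X<0)&(abs(Y)<140)&(W[...,2]>76)&(W[...,2]<90)&(h[...,1]>140)
  H=h[...,0].astype(int); H=np.where(H>170,H-180,H)
  for nm,lo,hi in (('red',-8,8),('blue',100,125),('yel',22,32)):
    m=reg&(H>=lo)&(H<=hi)
    if m.sum()<8: print(n,nm,m.sum()); continue
    P=np.stack([X[m],Y[m]],-1); (vx,vy,x0,y0)=cv2.fitLine(P.astype(np.float32),cv2.DIST_HUBER,0,.01,.01).ravel()
    print(n,nm,m.sum(),'mean',P.mean(0).round(1),'dir deg',np.degrees(np.arctan2(vy,-vx)).round(1),'ext',P.min(0).round(1),P.max(0).round(1))
  k=(abs(X-75)<55)&(abs(Y)<130)&(abs(W[...,2]-98)<12)&(d>0); print('cover z',np.median(W[k][:,2]))
  d0=np.load(f'pics/{n}0d.npy'); i0=cv2.imread(f'pics/{n}0.png'); 
  p=cv2.resize(p,None,fx=3,fy=3,interpolation=cv2.INTER_CUBIC)
  cv2.imwrite(f'pics/s7{n}.png',(p[430:1030,600:1400] if n=='side' else p[400:1000,420:1220]))
"
```

```text
(array([-188. , -212.8,  234.1]), 8.475, array([-0. ,  0.8,  0. ]), array([3.137, 0.   , 0.197]))
side red 0
side blue 0
side yel 0
cover z 98.69103243737072
scene red 71 mean [-55.5  27.4] dir deg -91.1 ext [-63.    5.3] [-49.5  50.1]
scene blue 61 mean [-93.3  78.4] dir deg -179.1 ext [-114.6   73.5] [-71.7  86.5]
scene yel 72 mean [-55.2 -59.7] dir deg 91.8 ext [-62.6 -79.9] [-50.7 -36.8]
cover z 98.31971979881735
```

View pics/s7side.png

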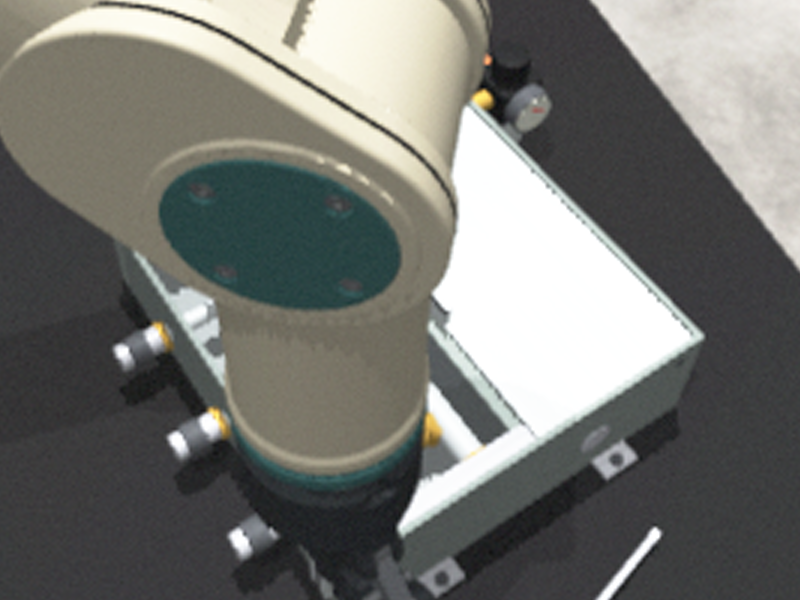

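View pics/s7scene.png

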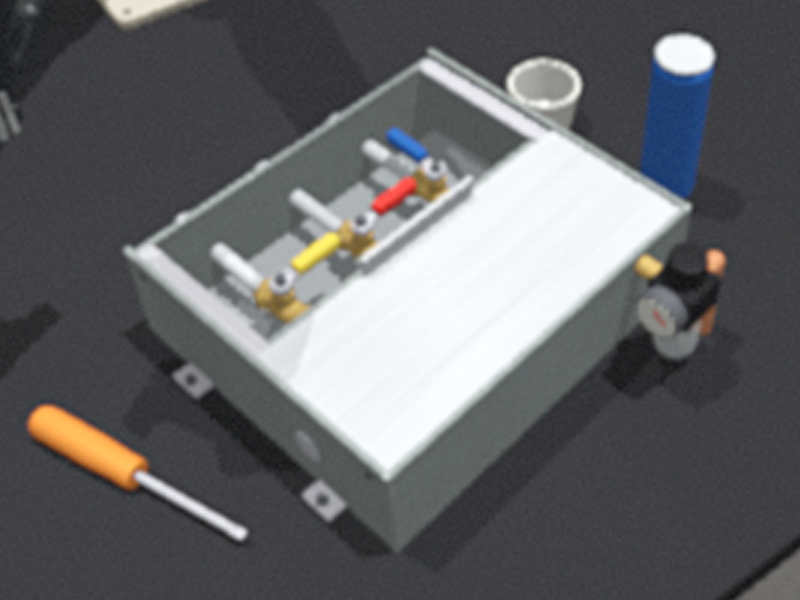

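The scene view shows the cover fully back. Red points to +y (about 89°, parallel to yellow), blue is still open, and the loose things have not moved. The arm is clear, so I'm handing in.

```bash
python3 -c "
from cell import ctrl
print(ctrl.finish_job())"
```

```text
the job is handed in; nothing more can be done
None
```

The red air line is shut and the cover is slid fully back. I handed the job in at about 8.6 s; no verdict is reported.

I pushed the cover's lip back with the shut fingers until it met the rear stop, where the force rose from about 3 N to 8 N. I then lowered the fingers beside the red lever, which is the middle valve. I swept it clockwise until it stalled at its stop under about 15 N, backed off and moved clear of the box.

**Last checks, scene camera:**
- **Red lever:** about 89° (shut is 90°).
- **Blue and yellow levers:** blue is within about 1–2° of open; yellow reads about 92°, within measurement noise of shut.
- **Cover:** flat, with its top at about 98 mm. An earlier overlay put it at about 75 mm, against the rear stop.
- **Loose things:** the can, tub and screwdriver look where they were; I compared them by eye only.

The arm hid the levers from the side camera in the last picture, so the lever angles come from the scene camera alone. The two cameras agreed on the box position to about 2–3 mm.

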